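Turn up the banding wheel under the green bowl by three clicks

TASK

The banding wheel that carries the green bowl is set too slow. Turn its speed lever up by three clicks from where it stands, towards the longer marks, one click at a time with a short pause at rest in each notch, then let go of it. Do not overshoot, do not shift the bowl, and leave the speed lever of the other wheel, under the animal-shaped mug, alone.

Things in the scene. Friction and masses are not known exactly. Their poses are not given: they have to be found in the camera images.
- knob_1 (a point): Centre of the top of the orange knob on the speed lever of the wheel under the green bowl. Upright cylinder 18 mm across, from 34 to 79 mm above the work surface, clear all round; the grey case below is 31 mm high. Its x axis is level and points along the lever arm (top 40 mm high) to the upright pivot, 75 mm away; z is up. Wheel and case are fixed; their place varies, turned up to 17 deg.
- lever_1 (a joint): Angle of that lever, rad. Grows counter-clockwise seen from above: the knob goes from the robot's left to its right, from the shortest to the longest white mark. Six notches 0.35 rad (26 mm at the knob) apart, 0 to 1.75, stops just outside. Starts at rest in the notch at 0 or 0.35. A sprung detent holds it; 4 to 5 N at the knob clicks it over, and it falls into the nearest notch when let go.
- bowl: Light green plastic bowl, 142 mm across the rim, 73 mm tall, standing loose on the round aluminium head (150 mm across, 45 mm above the work surface) of the wheel to be set. Origin at the centre of its underside. With the lever in mid-range the knob stands 175 mm from the wheel's axis.
- knob_2 (a point): The same point on the orange knob of the other, identical banding wheel, which carries the pale animal-shaped mug. To be left alone.

How it is judged:
By the outcome, as a careful person would: the job done as asked, in the order asked, and still so for the second after the job is handed in, with the robot touching nothing.
It also fails if it takes over 42 s, if anything falls off the work surface, if the arm or the gripper's body presses on something with over 40 N, if the wrist force passes 120 N, or if a joint passes its speed limit or range.

ROBOT

A 6-joint arm with a two-finger parallel gripper is mounted at the origin on a cart in front of the work surface, level with it; the furniture and walls round the work are solid. World frame = base frame: x ahead of the robot, y to its left, z up, the work surface at z = 0. Lengths are in m, angles in rad, forces in N, time in s.
With the tool pointing down it reaches from about 0.35 to 0.975 m from the base axis. Payload 17.4 kg.
Tool frame: the origin (TCP) lies on the centre line of the jaws, within the pads' length; the fingertips stand 14 mm ahead of it and the grasp point (between the pads) lies 5 mm behind it; x points along the fingers, z is the direction in which the jaws open and shut, and the axes are right-handed (so a half turn about x gives the same grasp; the last joint's range is limited). The gripper opens to 85 mm and grips with 20 to 120 N. Pads are 22 mm wide; open, the fingers measure 114 mm over their backs; the gripper's body (76 mm by 85 mm) begins 54 mm behind the grasp point. The pads swing forward as they close: fully open they stand 13 mm farther back than shut.
Start: joints at [-1.255, 0.116, 1.442, -0, 1.584, -0.038], TCP at [0.234, -0.633, 0.245] pointing down, gripper open.
Joint ranges: [-2.83, 2.83], [-0.83, 2.19], [0.07, 2.5], [-1.14, 4.28], [0.01, 3], [-2.97, 2.97]. Speed limits (rad/s): [1.89, 1.89, 2.22, 3.14, 3.14, 3.14].

INTERFACE

Orientations are given as a 3x3 rotation matrix whose columns are the frame's x, y, z axes.
In Python, from station import bot gives the robot as it stands.
- The arm moves only by the shell command python3 -m jog 'ROWS'. ROWS is a JSON object of lists of equal length, an entry for each row: "grip": the finger opening in mm, from 0 to 85.4; "dp": the shift along the tool's x, y, z in mm, a list of three; "spin": the turn about the tool's x in rad. A call has exactly 8 rows; each row shifts and turns the commanded pose from where the row before left it, along the tool's axes as they then stand; what a row does not reach is not made up. A row lasts 1/10 s, in which the tool goes at most 50 mm and 8.59 degrees, less where a joint would pass 70% of its speed; a pose out of reach is approached as far as the arm can. A call is refused whole if a number of a shift passes 50 or a number of a turn 0.15, either way. A call with a gripper value outside its range is refused whole. The fingers move at their own pace and stop on an object; the grip force is fixed at half the most. Time passes only in rows, so rows that do not move let the fingers close, or fill a call up. It gives the time, the measured TCP pose, the force and the opening at its end, in the units of the state.
- bot.get_obs(): the state, without advancing time (a new reading comes with each control period).
- bot.capture(name): name is "scene" or "side" or "wrist"; returns the picture (384x512x3 uint8, blue, green, red); there is no depth.
- bot.calibration(name): a dict with "fx", "fy", "cx", "cy" (pixels), "rvec" (rotation vector, rad) and "tvec" (3), from world to camera coordinates, as OpenCV has them. Camera axes: x right, y down, z forward; pixel columns grow to the right and rows downward; lengths in m; the calibration is good to about 2 mm. A picture is of the moment at which its call begins: read the wrist's pose just before it. calibration takes no time and is no camera call; for the wrist camera it gives the pose at the moment of the call.
- bot.job_done(): hands the job in, once; it reports no verdict.
Trained networks look in the newest picture that a camera, given by its name, has taken for a name from the list of things; names that differ only in an ending like _2 or _b are one class to them, and where a whole thing is asked for, a point or a joint stands for the part that bears it (a point fixed in the world has none). Each returns a list of dicts, best first, with "score" (0 to 1); they miss things now and then, are a little off and sometimes report something else, mostly with a low value. They report only what shows in the picture. A call takes as long as a camera call.
- bot.outline_of(camera, thing): "pixels" (384x512 bool, what is visible of it) and "at" ([column, row] in pixels, amid what is visible of it).
The state is a dict: "t": time; "joint_pos": joint angles; "joint_vel": joint speeds; "joint_efforts": joint torques, N m; "ee_pos": TCP position; "tool_rot": TCP orientation; "force": force on the tool from outside, world axes, zero at the start; "ft_torque": the same for the moment, N m; "width": opening from 0.0 (shut) to 1.0 (fully open).
Only numpy, scipy, OpenCV 4.12 (cv2) and the standard library are available. Lean on these libraries where they do the work, as an engineer would, in place of code of your own. Each camera call takes 0.05 s, during which the arm holds its last target. There are 200 camera calls.

## Working session

There is one attempt and no reset: what is moved stays moved. The work goes in short steps, Python scripts to look and compute and a shell command to move; the robot and the scene stay as the last step left them, time stands still between calls to the robot, and variables do not carry over. Pictures are saved under pics/ and viewed, about 8 in all and at most 12, crops included, and the job is handed in when it is done.

```bash
mkdir -p pics; ls; python3 - <<'E'
from station import bot
import cv2, numpy as np
ims=[]
o=bot.get_obs(); print({k:np.round(v,3).tolist() for k,v in o.items()})
for c in ["scene","side","wrist"]:
    im=bot.capture(c); cv2.imwrite(f'pics/{c}0.png',im); ims.append(im)
    cal=bot.calibration(c); R=cv2.Rodrigues(np.array(cal['rvec']))[0]; print(c,cal['fx'],'cam at',np.round(-R.T@np.array(cal['tvec']),3), 'fwd', np.round(R[2],2))
    for th in ["knob_1","lever_1","bowl"]:
        for d in bot.outline_of(c,th):
            p=np.array(d['pixels']); ys,xs=np.nonzero(p); print(c,th,round(d['score'],2),np.round(d['at'],1),p.sum(),(xs.min(),xs.max(),ys.min(),ys.max()) if len(xs) else None)
m=np.hstack(ims[:2]); cv2.imwrite('pics/m0.png',cv2.resize(m,(800,300),interpolation=cv2.INTER_AREA))
E
```

```text
pics
{'t': 0.0, 'joint_pos': [-1.255, 0.116, 1.442, 0.0, 1.584, -0.038], 'joint_vel': [-0.001, 0.001, 0.0, -0.0, -0.001, 0.0], 'joint_efforts': [-0.002, -73.2, -63.251, -0.0, 0.006, -0.0], 'ee_pos': [0.234, -0.633, 0.245], 'tool_rot': [[-0.0, 0.938, 0.346], [0.001, 0.346, -0.938], [-1.0, 0.0, -0.001]], 'force': [0.818, 0.321, 0.731], 'ft_torque': [-0.007, -0.009, 0.008], 'width': 1.0}
scene 441.6693499328994 cam at [-0.3    0.619  0.639] fwd [ 0.7  -0.55 -0.46]
scene lever_1 0.61 [213.8 234.9] 198 (np.int64(210), np.int64(220), np.int64(226), np.int64(249))
scene bowl 0.6 [197.8 191.9] 1859 (np.int64(171), np.int64(225), np.int64(175), np.int64(217))
side 406.0734537594568 cam at [ 0.531 -0.785  0.728] fwd [ 0.01  0.76 -0.65]
side knob_1 0.68 [222.5 162.7] 188 (np.int64(219), np.int64(246), np.int64(150), np.int64(175))
side knob_1 0.64 [228.8 286.3] 401 (np.int64(207), np.int64(252), np.int64(274), np.int64(299))
side lever_1 0.71 [228.9 163.6] 181 (np.int64(219), np.int64(247), np.int64(149), np.int64(175))
side bowl 0.62 [281.2 153.4] 1814 (np.int64(254), np.int64(306), np.int64(135), np.int64(179))
side bowl 0.52 [224.6 163. ] 170 (np.int64(219), np.int64(247), np.int64(150), np.int64(174))
wrist 266.0794897312639 cam at [ 0.309 -0.606  0.373] fwd [-0.29 -0.11 -0.95]
```

View pics/m0.png

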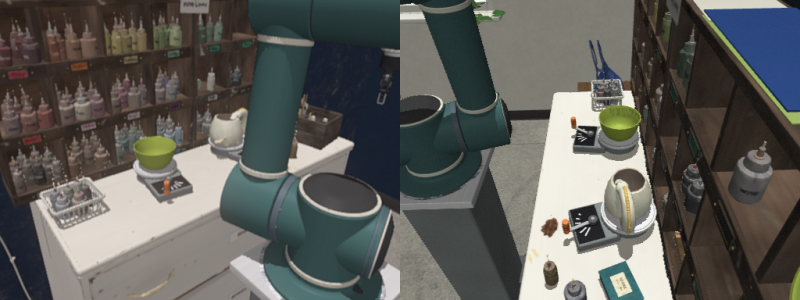

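The scene camera (left half) shows the green bowl's wheel at about (155,170), with its case and orange knob at about (167,187). The side camera (right half) shows the bowl at about (618,125), its knob at about (574,122), and the mug's wheel nearer. Next I'll zoom in on both.

```bash
python3 - <<'E'
import cv2, numpy as np
a=cv2.imread('pics/scene0.png')[165:265,160:260]; b=cv2.imread('pics/side0.png')[125:205,205:315]
A=cv2.resize(a,(400,400),interpolation=cv2.INTER_CUBIC); B=cv2.resize(b,(400,291),interpolation=cv2.INTER_CUBIC)
B=cv2.copyMakeBorder(B,0,109,0,0,cv2.BORDER_CONSTANT)
cv2.imwrite('pics/z0.png',np.hstack([A,B]))
for n in('scene','side'):
    im=cv2.imread(f'pics/{n}0.png'); h=cv2.cvtColor(im,cv2.COLOR_BGR2HSV)
    m=cv2.inRange(h,(4,170,110),(16,255,255)); k,_,st,c=cv2.connectedComponentsWithStats(m)
    print(n,[(st[i].tolist(),c[i].round(1).tolist()) for i in range(1,k) if st[i,4]>25])
E
```

```text
scene []
side [([208, 281, 8, 9, 50], [211.7, 285.0]), ([210, 294, 7, 6, 26], [212.8, 296.4])]
```

View pics/z0.png

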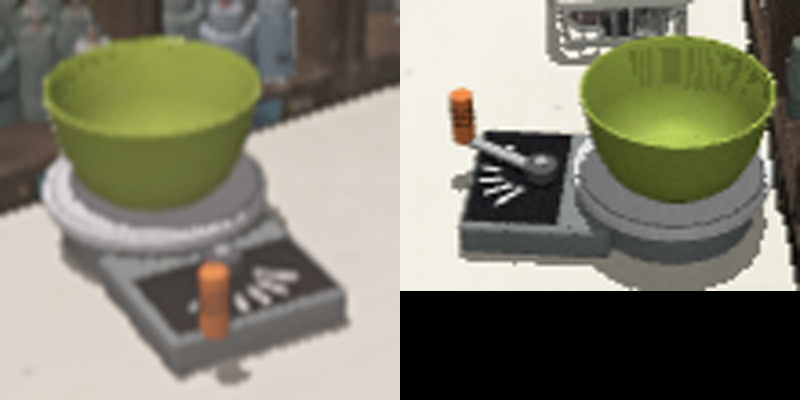

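The crops show the knob upright at the left end of the shortest mark. In scene pixels its top is near (213,232) and its foot near (213,248). In the side picture the top is near (222,150), the foot near (223,163.5) and the pivot near (244,170). Next I'll triangulate.

```bash
cat > h.py <<'E'
from station import bot
import cv2, numpy as np
from scipy.optimize import least_squares
def proj(c,P,cal=None):
    k=cal or bot.calibration(c); K=np.array([[k['fx'],0,k['cx']],[0,k['fy'],k['cy']],[0,0,1]])
    return cv2.projectPoints(np.array(P,float).reshape(-1,3),np.array(k['rvec']),np.array(k['tvec']),K,None)[0].reshape(-1,2)
def fit(obs,x0,free_z=False):
    # obs: list (cam, dz, (u,v)); unknown x,y(,z)
    f=lambda p: np.concatenate([proj(c,[p[0],p[1],(p[2] if free_z else 0)+z])[0]-uv for c,z,uv in obs])
    r=least_squares(f,x0); return r.x,r.fun
E
python3 - <<'E'
from h import *
s0=cv2.imread('pics/scene0.png');d0=cv2.imread('pics/side0.png')
for n,im,box in(('scene',s0,(200,225,222,252)),('side',d0,(214,145,228,168))):
    x0,y0,x1,y1=box; h=cv2.cvtColor(im[y0:y1,x0:x1],cv2.COLOR_BGR2HSV); m=cv2.inRange(h,(3,110,80),(18,255,255)); ys,xs=np.nonzero(m)
    print(n,m.astype(bool).sum(),xs.min()+x0,xs.max()+x0,ys.min()+y0,ys.max()+y0,xs.mean()+x0,ys.mean()+y0)
    globals()[n]=(xs.mean()+x0,ys.mean()+y0)
k,r=fit([('scene',.0575,scene),('side',.0575,side)],[.5,0]); print('knob',k,r)
k3,r=fit([('scene',0,scene),('side',0,side)],[.5,0,.05],True); print('knob free',k3,r)
p,r=fit([('side',.042,(244,170.4)),('scene',.042,(217,227.5))],[.5,0]); print('pivot',p,r,np.linalg.norm(p-k))
p2,r=fit([('side',.042,(244,170.4))],[.5,0]); print('pivot side only',p2,np.linalg.norm(p2-k))
# bowl rim ellipses -> centre
def rim(n,im):
    h=cv2.cvtColor(im,cv2.COLOR_BGR2HSV); m=cv2.inRange(h,(28,100,50),(45,255,255)); kk,l,st,c=cv2.connectedComponentsWithStats(m)
    i=1+np.argmax([ (s[4] if s[1]<200 and s[0]+s[2]<330 else 0) for s in st[1:]]); print(n,st[i]); return st[i]
S=rim('scene',s0);D=rim('side',d0)
th=np.linspace(0,6.28,60)
def f(p):
    out=[]
    for n,b in(('scene',S),('side',D)):
        q=proj(n,np.c_[p[0]+.071*np.cos(th),p[1]+.071*np.sin(th),np.full(60,.118)])
        out+=[q[:,0].min()-b[0],q[:,0].max()-(b[0]+b[2]-1),q[:,1].min()-b[1]]
    return out
r=least_squares(f,[.65,.1]); print('bowl',r.x,r.fun)
b=r.x
for P in(p,p2):
    a=np.arctan2(*(P-b)[::-1]); kk=np.arctan2(*(k-P)[::-1]); print('axis-pivot',np.linalg.norm(P-b),'dir',a,'knobdir',kk,'lever',np.angle(np.exp(1j*(kk-a)))+.875)
print(proj('scene',[[k[0],k[1],.079],[k[0],k[1],.034]]),proj('side',[[k[0],k[1],.079],[k[0],k[1],.034]]))
E
```

```text
scene 129 209 216 231 249 212.87596899224806 239.4108527131783
side 69 219 224 149 164 221.7391304347826 156.2753623188406
knob [0.44434081 0.15163312] [-0.25513736 -0.26313566 -0.30151785  0.24443954]
knob free [0.44439294 0.15162822 0.05732822] [-0.26398959 -0.21275678 -0.27872134  0.29447814]
pivot [0.50560363 0.10140605] [-0.66126695  0.76792952 -0.71570139 -0.54150441] 0.07922052433389334
pivot side only [0.50743076 0.104782  ] 0.07858352131662649
scene [ 171  173   54   44 1752]
side [ 255  135   54   46 1898]
bowl [0.60819346 0.09088023] [-0.6428874   0.73031982 -0.0693112  -0.65558567  0.72272298 -0.21454933]
axis-pivot 0.10312839643011648 dir 3.0393493448488718 knobdir 2.4548575304799836 lever 0.2905081856311118
axis-pivot 0.10171716190782008 dir 3.0044927421932512 knobdir 2.502839062483602 lever 0.37334632029035086
[[212.44045716 231.43658092]
 [212.81414274 247.41190331]] [[220.8805626  150.24354651]
 [222.03115363 163.20720026]]
```

```bash
python3 -m jog '{"grip":[85,85,85,85,85,85,85,85],"dp":[[0,23,-33],[0,23,-33],[0,23,-33],[0,23,-33],[0,23,-33],[0,23,-33],[0,23,-33],[0,23,-33]],"spin":[0,0,0,0,0,0,0,0]}'; python3 -m jog '{"grip":[85,85,85,85,85,85,85,85],"dp":[[0,23,-33],[0,23,-33],[0,23,-33],[0,23,-33],[0,23,-33],[0,23,-33],[0,23,-33],[0,23,-33]],"spin":[0,0,0,0,0,0,0,0]}'
```

```text
t: 1.4
ee_pos: [0.315, -0.3203, 0.2454]
tool_rot: [[0.0, 0.938, 0.346], [-0.0, 0.346, -0.938], [-1.0, 0.0, 0.0]]
force: [0.1, 0.0, 0.0]
width: 0.997
t: 2.2
ee_pos: [0.3961, -0.0087, 0.2457]
tool_rot: [[0.001, 0.938, 0.346], [-0.0, 0.346, -0.938], [-1.0, 0.001, 0.001]]
force: [0.4, -0.8, -0.2]
width: 0.994
```

```bash
python3 -m jog '{"grip":[85,85,85,85,30,30,30,30],"dp":[[0,25,-33],[0,25,-33],[0,25,-33],[0,25,-33],[0,0,0],[0,0,0],[0,0,0],[0,0,0]],"spin":[0,0,0,0,-0.14,-0.14,-0.14,-0.14]}'; python3 -m jog '{"grip":[30,30,30,30,30,30,30,30],"dp":[[0,0,0],[0,0,0],[0,0,0],[0,0,0],[0,0,0],[0,0,0],[0,0,0],[0,0,0]],"spin":[-0.14,-0.14,-0.14,-0.14,-0.14,-0.14,-0.14,-0.14]}'
python3 - <<'E'
from h import *
o=bot.get_obs(); print(o['t'],np.round(o['ee_pos'],4),np.round(o['tool_rot'],3).tolist(),o['width'],np.round(o['joint_pos'],2))
cal=bot.calibration('wrist'); im=bot.capture('wrist'); cv2.imwrite('pics/w1.png',im); import pickle; pickle.dump(cal,open('w1.pkl','wb'))
for th in('knob_1','lever_1'):
    for d in bot.outline_of('wrist',th): print(th,d['score'],d['at'],np.sum(d['pixels']))
E
```

```text
t: 3.0
ee_pos: [0.4442, 0.1482, 0.2454]
tool_rot: [[0.0, 0.606, 0.796], [0.0, 0.796, -0.606], [-1.0, 0.0, 0.0]]
force: [-0.0, 0.4, -0.3]
width: 0.357
t: 3.8
ee_pos: [0.4442, 0.1481, 0.2455]
tool_rot: [[0.0, -0.452, 0.892], [0.0, 0.892, 0.452], [-1.0, -0.0, 0.0]]
force: [-0.3, 0.1, 0.3]
width: 0.351
3.8 [0.4442 0.1481 0.2455] [[0.0, -0.452, 0.892], [0.0, 0.892, 0.452], [-1.0, -0.0, 0.0]] 0.3505993954383789 [ 0.27 -0.35  1.87  0.    1.62 -0.2 ]
knob_1 0.94 [274.5, 195.2] 781
lever_1 0.82 [273.4, 193.7] 801
```

View pics/w1.png

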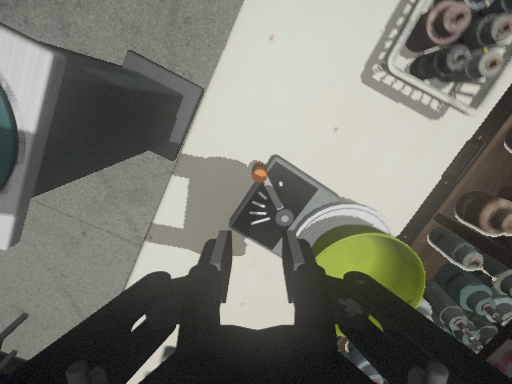

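The wrist view shows the knob at (259,172), the pivot at (284,218), four longer marks around (257,208) and one small mark at (280,183) on the far side of the lever. That would put the lever in the notch at 0.35. I'll zoom in to confirm and measure.

```bash
python3 - <<'E'
from h import *
import pickle
im=cv2.imread('pics/w1.png'); cal=pickle.load(open('w1.pkl','rb'))
z=cv2.resize(im[150:250,220:340],(720,600),interpolation=cv2.INTER_CUBIC); cv2.imwrite('pics/w1z.png',z)
E
```

```text
(no output)
```

View pics/w1z.png

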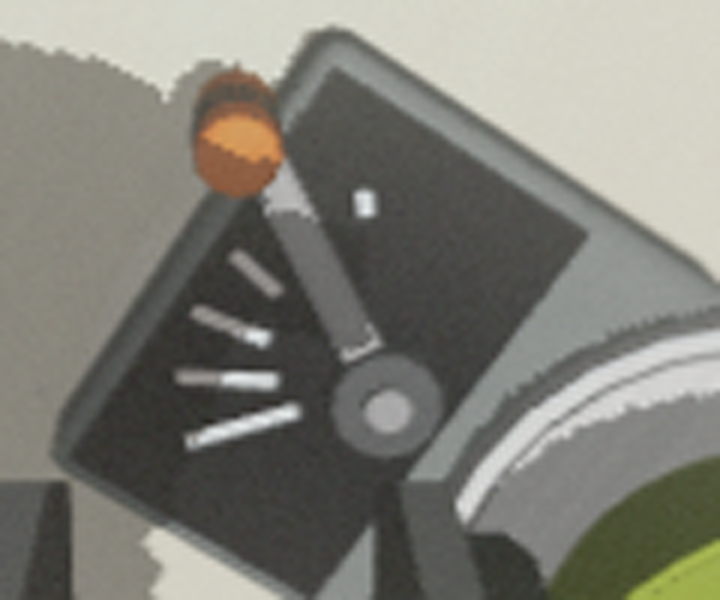

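The zoom confirms it. The shortest mark (280.8,183.8) is on one side of the lever and the four longer marks are on the other, so the lever covers the second mark. It stands at 0.35 and the goal is 1.40. Next I'll work out positions.

```bash
cat >> h.py <<'E'
def back(cal,uv,z):
    return least_squares(lambda p: proj('',[p[0],p[1],z],cal)[0]-uv,[.5,.1]).x
E
python3 - <<'E'
from h import *
import pickle
cal=pickle.load(open('w1.pkl','rb'))
c=lambda u,v:(220+u/6-.42,150+v/6-.42)
K=back(cal,c(239,152),.079); Pv=[back(cal,c(388,410),z) for z in(.04,.045)]
print('knob',K,'pivot',Pv,np.linalg.norm(K-Pv[0]),np.linalg.norm(K-Pv[1]))
P=Pv[0]
ang=lambda v:np.arctan2(v[1],v[0])%(2*np.pi)
print('leverdir',ang(K-P))
for n,uv in(('m0',(365,203)),('m2',(255,274)),('m3',(230,327)),('m4',(228,379)),('m5',(244,425))):
    print(n,back(cal,c(*uv),.0315),ang(back(cal,c(*uv),.0315)-P))
E
```

```text
knob [0.44661254 0.15189057] pivot [array([0.50890789, 0.10476135]), array([0.50743061, 0.10645202])] 0.07811449448207737 0.07591771333355071
leverdir 2.493915966854055
m0 [0.48283735 0.14354662] 2.162603516746666
m2 [0.46858544 0.11761731] 2.8329524307841076
m3 [0.46932468 0.10366176] 3.169364722361131
m4 [0.47471044 0.09202163] 3.4981995918824325
m5 [0.48327096 0.08338539] 3.8366037700243565
```

The mark spacing in the image is about 0.34 rad and the lever direction is 2.49, which agrees with the side and scene pictures. The knob is at about (0.4455, 0.1518) and the pivot at about (0.505, 0.107). I'll turn the jaws to line up with the arc and come down to just above the knob.

```bash
python3 -m jog '{"grip":[30,30,30,30,30,30,30,30],"dp":[[0,0,0],[0,0,0],[0,0,0],[0,1,4],[30,0,0],[35,0,0],[35,0,0],[15,0,0]],"spin":[-0.115,-0.115,-0.115,-0.112,0,0,0,0]}'
python3 - <<'E'
from h import *
o=bot.get_obs(); print(o['t'],np.round(o['ee_pos'],4),np.round(o['tool_rot'],3).tolist(),o['force'])
cal=bot.calibration('wrist'); im=bot.capture('wrist')
R=np.array(o['tool_rot']);t=np.array(o['ee_pos'])
x=proj('',[[.4455,.1518,.079],t+R@[.014,0,.015],t+R@[.014,0,-.015]],cal); print(x)
for q in x: cv2.circle(im,tuple(int(round(v)) for v in q),3,(255,0,255),1)
cv2.imwrite('pics/w2.png',im)
E
```

```text
t: 4.75
ee_pos: [0.4452, 0.1514, 0.1274]
tool_rot: [[-0.003, -0.793, 0.609], [-0.001, 0.609, 0.793], [-1.0, 0.002, -0.003]]
force: [0.1, 0.0, 0.5]
width: 0.349
4.75 [0.4452 0.1514 0.1274] [[-0.003, -0.793, 0.609], [-0.001, 0.609, 0.793], [-1.0, 0.002, -0.003]] [0.14056355 0.02650322 0.50981309]
[[257.26729923 218.30482467]
 [281.26426274 241.28212094]
 [231.01226412 241.27792037]]
```

View pics/w2.png

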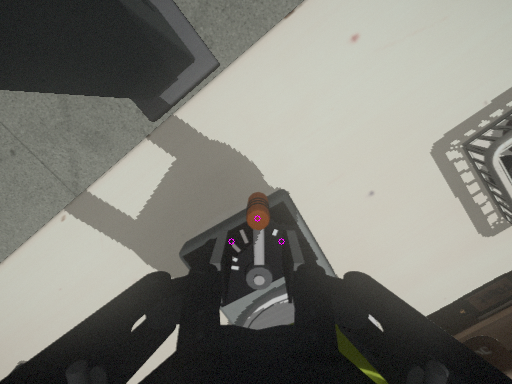

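The knob (257,218) is centred between the fingertips (231 and 281) and the predicted point falls on it. I'll descend to a TCP height of 60 mm and narrow the gap to 24 mm, still loose.

```bash
python3 -m jog '{"grip":[30,30,30,30,30,26,24,24],"dp":[[17,0,0],[17,0,0],[17,0,0],[16,0,0],[0,0,0],[0,0,0],[0,0,0],[0,0,0]],"spin":[0,0,0,0,0,0,0,0]}'
python3 - <<'E'
from h import *
o=bot.get_obs(); print(o['t'],np.round(o['force'],2),np.round(o['ft_torque'],3),o['width']*85.4)
cal=bot.calibration('wrist'); im=bot.capture('wrist'); cv2.imwrite('pics/w3.png',im)
E
```

```text
t: 5.6
ee_pos: [0.4468, 0.1518, 0.0645]
tool_rot: [[0.001, -0.795, 0.606], [0.0, 0.606, 0.795], [-1.0, -0.001, 0.001]]
force: [-0.2, -0.5, 0.4]
width: 0.28
5.6 [-0.17 -0.49  0.35] [ 0.014  0.049 -0.003] 23.944634681493188
```

View pics/w3.png

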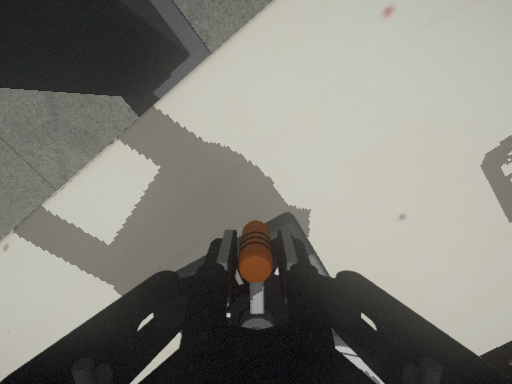

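The knob stands between the fingers at (255,255), with no contact force. Making the first click now.

```bash
python3 -m jog '{"grip":[24,24,24,24,24,24,24,24],"dp":[[0,-0.2,-5.2],[0,-0.2,-5.2],[0,-0.2,-5.2],[0,-0.2,-5.2],[0,-0.2,-5.2],[0,0,0],[0,0,0],[0,0,0]],"spin":[-0.07,-0.07,-0.07,-0.07,-0.07,0,0,0]}'
python3 - <<'E'
from h import *
o=bot.get_obs(); print(o['t'],np.round(o['force'],2),o['width']*85.4)
cal=bot.calibration('wrist'); im=bot.capture('wrist')
a=im[180:340,160:360]; cv2.imwrite('pics/w4.png',cv2.resize(a,(600,480),interpolation=cv2.INTER_CUBIC))
for d in bot.outline_of('wrist','knob_1'): print(d['score'],d['at'])
E
```

```text
t: 6.45
ee_pos: [0.4346, 0.1288, 0.0635]
tool_rot: [[0.0, -0.955, 0.298], [0.0, 0.298, 0.955], [-1.0, -0.0, 0.0]]
force: [0.0, -0.5, -0.4]
width: 0.28
6.45 [ 0.02 -0.49 -0.41] 23.95247986760141
0.9 [255.1, 265.9]
```

View pics/w4.png

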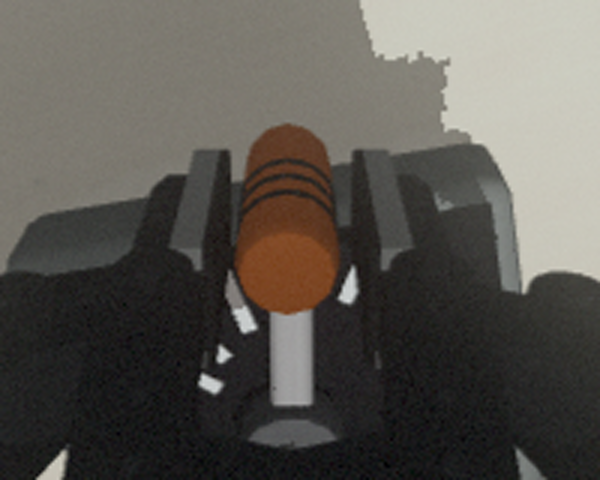

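The lever clicked over once. The wrist force is about zero, three longer marks remain on the left, and a passed mark shows on the right, so it's at rest in the next notch (0.70). Second click after a further short rest.

```bash
python3 -m jog '{"grip":[24,24,24,24,24,24,24,24],"dp":[[0,0,0],[0,0,0],[0,0,0],[0,-0.2,-5.2],[0,-0.2,-5.2],[0,-0.2,-5.2],[0,-0.2,-5.2],[0,-0.2,-5.2]],"spin":[0,0,0,-0.07,-0.07,-0.07,-0.07,-0.07]}'; python3 -m jog '{"grip":[24,24,24,24,24,24,24,24],"dp":[[0,0,0],[0,0,0],[0,0,0],[0,0,0],[0,0,0],[0,0,0],[0,0,0],[0,0,0]],"spin":[0,0,0,0,0,0,0,0]}'
python3 - <<'E'
from h import *
cal=bot.calibration('wrist'); im=bot.capture('wrist')
a=im[180:340,160:360]; cv2.imwrite('pics/w5.png',cv2.resize(a,(600,480),interpolation=cv2.INTER_CUBIC))
for d in bot.outline_of('wrist','knob_1'): print(d['score'],d['at'])
E
```

```text
t: 7.35
ee_pos: [0.4313, 0.1028, 0.0633]
tool_rot: [[0.0, -0.999, -0.052], [0.0, -0.052, 0.999], [-1.0, -0.0, 0.0]]
force: [0.4, -0.5, 0.3]
width: 0.284
t: 8.15
ee_pos: [0.4313, 0.1029, 0.0633]
tool_rot: [[-0.0, -0.999, -0.049], [0.0, -0.049, 0.999], [-1.0, 0.0, 0.0]]
force: [0.9, 0.8, 0.4]
width: 0.279
0.85 [256.0, 269.3]
```

View pics/w5.png

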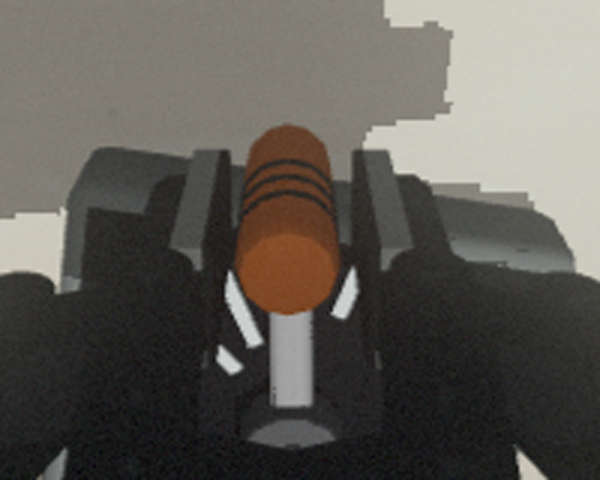

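The knob is at rest in the 1.05 notch, with two longer marks left on the left and almost no force. Third click next.

```bash
python3 -m jog '{"grip":[24,24,24,24,24,24,24,24],"dp":[[0,-0.2,-5.2],[0,-0.2,-5.2],[0,-0.2,-5.2],[0,-0.2,-5.2],[0,-0.2,-5.2],[0,0,0],[0,0,0],[0,0,0]],"spin":[-0.07,-0.07,-0.07,-0.07,-0.07,0,0,0]}'; python3 -m jog '{"grip":[24,24,24,24,30,30,30,30],"dp":[[0,0,0],[0,0,0],[0,0,0],[0,0,0],[0,0,0],[0,0,0],[0,0,0],[0,0,0]],"spin":[0,0,0,0,0,0,0,0]}'
python3 - <<'E'
from h import *
cal=bot.calibration('wrist'); im=bot.capture('wrist')
a=im[180:340,160:360]; cv2.imwrite('pics/w6.png',cv2.resize(a,(600,480),interpolation=cv2.INTER_CUBIC))
for d in bot.outline_of('wrist','knob_1'): print(d['score'],d['at'])
E
```

```text
t: 9.05
ee_pos: [0.4371, 0.0778, 0.0633]
tool_rot: [[0.0, -0.922, -0.387], [0.0, -0.387, 0.922], [-1.0, -0.0, 0.0]]
force: [0.2, 0.2, 0.5]
width: 0.285
t: 9.85
ee_pos: [0.4371, 0.0777, 0.0633]
tool_rot: [[-0.0, -0.921, -0.389], [0.0, -0.389, 0.921], [-1.0, 0.0, 0.0]]
force: [-0.5, 0.3, -0.0]
width: 0.35
0.85 [255.9, 267.5]
```

View pics/w6.png

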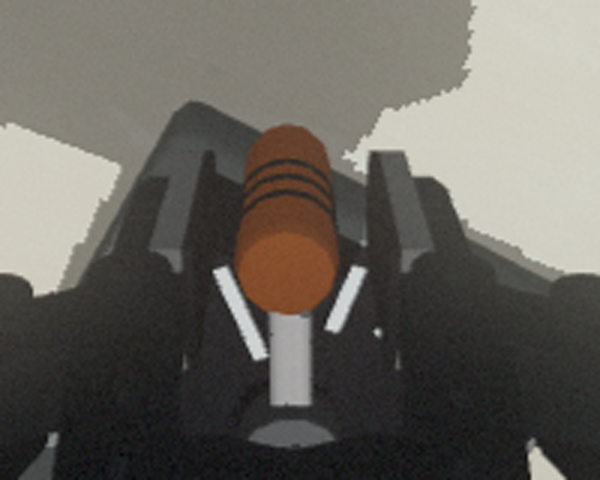

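The knob stands free in the 1.40 notch, with only the longest mark left on the left. I'll lift straight up and check.

```bash
python3 -m jog '{"grip":[30,30,30,30,30,30,30,30],"dp":[[-10,0,0],[-15,0,0],[-25,0,0],[-30,0,0],[-40,0,0],[-40,0,0],[0,0,0],[0,0,0]],"spin":[0,0,0,0,0,0,0,0]}'
python3 - <<'E'
from h import *
cal=bot.calibration('wrist'); im=bot.capture('wrist'); s=bot.capture('side')
a=cv2.resize(im[150:270,190:350],(480,360),interpolation=cv2.INTER_CUBIC); b=cv2.resize(s[125:205,205:315],(312,227),interpolation=cv2.INTER_CUBIC)
b=cv2.copyMakeBorder(b,0,133,0,0,cv2.BORDER_CONSTANT); cv2.imwrite('pics/w7.png',np.hstack([a,b]))
print(proj('',[[.4365,.0771,.079],[.5054,.1067,.042]],cal))
for d in bot.outline_of('wrist','knob_1'): print(d['score'],d['at'])
d0=cv2.imread('pics/side0.png')
for n,q in(('before',d0),('after',s)):
    m=cv2.inRange(cv2.cvtColor(q,cv2.COLOR_BGR2HSV),(28,100,50),(45,255,255))[125:190,245:320]; ys,xs=np.nonzero(m); print(n,xs.min(),xs.max(),ys.min(),ys.max(),m.sum()//255,xs.mean(),ys.mean())
print('diff around mug wheel',np.abs(d0.astype(int)-s)[260:330,200:260].mean())
E
```

```text
t: 10.75
ee_pos: [0.4374, 0.0777, 0.2252]
tool_rot: [[0.003, -0.921, -0.389], [0.0, -0.389, 0.921], [-1.0, -0.003, -0.001]]
force: [-0.8, 0.7, 0.0]
width: 0.349
[[257.82346763 180.73396884]
 [258.09954077 229.16196815]]
0.88 [256.9, 206.4]
before 10 63 10 55 1898 35.91570073761854 30.93519494204426
after 10 63 10 55 1895 35.87335092348285 30.934564643799472
diff around mug wheel 1.366984126984127
```

View pics/w7.png

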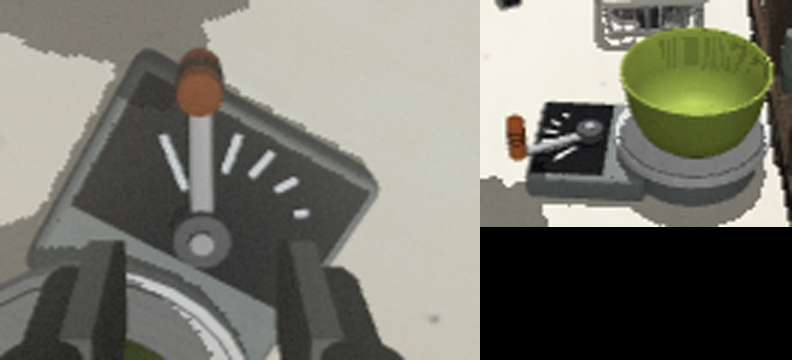

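The lever covers the fifth mark, with the longest mark on one side and four shorter ones on the other, so it's at 1.40. The bowl hasn't moved and the gripper is clear of everything, so I'm handing in.

```bash
python3 -c "
from station import bot
print(bot.job_done())"
```

```text
the job is handed in; nothing more can be done
None
```

The speed lever under the green bowl went up three clicks, from the second notch (0.35) to the fifth (1.40), and I handed the job in at about 11 s of the 42 s allowed. I held the fingers loosely around the knob, moved one notch at a time along the lever's arc, and rested between 0.4 and 1 s in each notch. Then I opened the gripper and lifted it straight up, clear of everything.

**Lever:** in the last wrist picture the lever covers the fifth mark. Only the longest mark lies ahead of it and four shorter ones behind, so it did not overshoot.

**Bowl:** its outline in the side camera has the same edges as before the move, and its centre shifted less than 0.1 pixel.

**Other wheel:** the arm never went near the mug's lever, and that part of the side picture is essentially unchanged.

**Force:** readings taken after each step, with the arm at rest, stayed under about 1.5 N. I have no readings from the middle of a click.

**Disagreement:** the knob-to-bowl distance I measured at the start (175 mm) was about 6 mm more than expected for the 0.35 notch. I used the marks in the wrist picture to set the starting notch instead. No check failed.

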